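# Check the open nut tin in at the label reader

## Task

Carry the small open steel tin level, with its hazelnuts staying in it, to the round mark on the label reader's plate, and set it down there gently and upright, centred on the mark, with its label squarely facing the reader's window. Once you have let go of it, press the button on top of the reader fully down and let it come up again. Leave everything else where it stands.

Things in the scene. Friction and masses are not known exactly. Their poses are not given: they have to be found in the camera images.
- tin_center (a point): Open round steel tin, 64 mm outside diameter, 80 mm tall, wall 3 mm, about 0.2 kg with four loose hazelnuts in it. The point is on its axis, half-way up (40 mm above its underside). z is up; its -x axis points out through the middle of the label plate. It starts upright on the worktop. The sides at its +y and -y are bare for grasping.
- tin_label (a point): Middle of the tin's label: a white card with dark bars on a brass plate, 30 mm wide and 44 mm tall, which stands 2.5 mm proud of the tin's side on the tin's -x side and is hooked over the rim (the hook, 30 mm wide, reaches 8 mm over the mouth and stands 2.5 mm above the rim, and shows from above). The point is 35 mm from the tin's axis, 55 mm above its underside.
- reader_mark (a point): Middle of the round mark (80 mm across, dark edge) on the plate of the label reader, a white fixed counter device. The point is on the plate's top face, 8 mm above the worktop. z is up; +y points from the mark to the reader's window, square to it. The plate is 110 mm along x and reaches from y = -62 to +123 mm; the reader's housing stands on it from y = 68 to 114 mm, 96 mm wide along x, its top 82 mm above the worktop.
- reader_window (a point): Middle of the reader's dark window (66 x 44 mm) on the side of its housing that faces the mark, 66 mm from the middle of the mark in its +y, 50 mm above the worktop. Axes as reader_mark.
- scan_button_top (a point): Middle of the top of the reader's round steel push button (30 mm across, in a black collar) on top of the housing, 91 mm from the middle of the mark in its +y and 104 mm above the worktop when up; it is pressed straight down.
- scan_button (a joint): Travel of the button: 0 up, 0.006 m fully down; a spring brings it back; fully down takes about 3 N.
- nut_tin: The same tin; origin at the centre of its underside.
- nut_0_center (a point): Middle of one of the four loose hazelnuts in the tin, about 21 mm across.
- nut_1_center (a point): Middle of one of the four loose hazelnuts in the tin, about 21 mm across.
- nut_2_center (a point): Middle of one of the four loose hazelnuts in the tin, about 21 mm across.
- nut_3_center (a point): Middle of one of the four loose hazelnuts in the tin, about 21 mm across.
- salt_shaker: Bystander: glass salt shaker with a grey domed top, 44 mm across, 90 mm tall; origin at the centre of its underside. To be left alone.
- bean_can: Bystander: closed food can with a red label, 57 mm across, 72 mm tall; origin at the centre of its underside. To be left alone.
- honey: Bystander: honey jar with a grey lid, 71 mm across, 110 mm tall; origin at the centre of its underside. To be left alone.
- garlic: Bystander: garlic bulb, 50 mm across, 52 mm tall; origin at the centre of its underside. To be left alone.
- spice: Bystander: spice jar with a green cap, 46 mm across, 106 mm tall; origin at the centre of its underside. To be left alone.
- lemon: Bystander: lemon lying on its side, 78 x 55 x 56 mm; origin at the centre of its underside. To be left alone.
Things that resemble listed ones, but are neither listed nor needed, are in the scene too. What is shaped like the nut_tin but orange, pink or purple is not meant.

How it is judged:
On the way, in this order (a step that is already met when the one before it is completed fails the run):
1. the tin stands on the mark, upright, label facing the window, nuts inside, and is let go (horizontal distance between tin_center and reader_mark below 0.014 m and z of tin_center in the frame of reader_mark between 0.034 and 0.046 m and angle between tin_center's own z axis and vertical below 0.1 rad and angle between the x axis of tin_center and the y axis of reader_mark, either way round below 0.21 rad and y of tin_label in the frame of reader_mark above 0.01 m and distance between each of nut_0_center, nut_1_center, nut_2_center, nut_3_center and tin_center below 0.048 m and contact force between the fingers and nut_tin below 0.05 N), for 0.2 s.
2. the button is pressed fully down while the tin stands so (value of joint scan_button above 0.0045 m and horizontal distance between tin_center and reader_mark below 0.014 m and z of tin_center in the frame of reader_mark between 0.034 and 0.046 m and angle between tin_center's own z axis and vertical below 0.1 rad and angle between the x axis of tin_center and the y axis of reader_mark, either way round below 0.21 rad and y of tin_label in the frame of reader_mark above 0.01 m), for 0.05 s.
At the end, for the whole second after the job is handed in: The tin stands at rest on the reader's plate, upright within 0.1 rad, axis within 14 mm of the middle of the mark, label facing the window within 0.21 rad, all four hazelnuts in it; the button is up again (under 2 mm) after having been pressed at least 4.5 mm (horizontal distance between tin_center and reader_mark below 0.014 m and z of tin_center in the frame of reader_mark between 0.034 and 0.046 m and angle between tin_center's own z axis and vertical below 0.1 rad and angle between the x axis of tin_center and the y axis of reader_mark, either way round below 0.21 rad and y of tin_label in the frame of reader_mark above 0.01 m and distance between each of nut_0_center, nut_1_center, nut_2_center, nut_3_center and tin_center below 0.048 m and value of joint scan_button below 0.002 m and linear speed of nut_tin below 0.02 m/s); the robot touches nothing.
It fails at once if a hazelnut leaves the tin (distance between any of nut_0_center, nut_1_center, nut_2_center, nut_3_center and tin_center above 0.06 m).
It fails at once if the tin is tilted more than 0.45 rad (angle between tin_center's own z axis and vertical above 0.45 rad).
It fails at once if the tin is let go more than about 15 mm above the plate (height (world z) of tin_center above 0.064 m and contact force between the fingers and nut_tin below 0.05 N).
It fails at once if a bystander is moved more than 30 mm (distance of any of salt_shaker, bean_can, honey, garlic, spice, lemon from where it was at the start of the episode above 0.03 m).
It also fails if it takes over 45 s, if anything falls off the work surface, if the arm or the gripper's body presses on something with over 40 N, if the wrist force passes 120 N, or if a joint passes its speed limit or range.

## Robot

A 6-joint arm with a two-finger parallel gripper is mounted at the origin on a cart in front of the work surface, level with it; the furniture and walls round the work are solid. World frame = base frame: x ahead of the robot, y to its left, z up, the work surface at z = 0. Lengths are in m, angles in rad, forces in N, time in s.
With the tool pointing down it reaches from about 0.275 to 0.725 m from the base axis. Payload 5.6 kg.
Tool frame: the origin (TCP) lies at the very end of the fingers, on their centre line; the grasp point (between the pads) lies manip.tcp_to_grasp behind it (manip.tcp_to_grasp is the distance from the TCP to the grasp point, in m); z points along the fingers, y is the line along which they close (so a half turn about z gives the same grasp; the last joint's range is limited). The gripper opens to 85 mm and grips with 20 to 120 N. Pads are 22 mm wide; open, the fingers measure 114 mm over their backs; the gripper's body (76 mm by 85 mm) begins 54 mm behind the grasp point. The pads swing forward as they close: fully open they stand 13 mm farther back than shut.
Start: joints at [-0.971, 0.255, 0.108, 0, -1.424, -0.285], TCP at [0.17, -0.523, 0.231] pointing down, gripper open.
Joint ranges: [-2.95, 2.95], [-1.21, 1.97], [-1.09, 1.5], [-2.87, 1.71], [-2.94, -0.07], [-3.05, 3.05]. Speed limits (rad/s): [2.57, 2.57, 3.14, 3.14, 3.14, 3.14].

## Interface

Orientations are given as a unit quaternion [x, y, z, w].
In Python, from bench import manip, vision gives the robot as it stands.
- The arm moves only by the shell command python3 -m creep 'ROWS' [FORCE]. ROWS is JSON, a list that holds one entry, the list of rows, each a list of 7 numbers: the shift along the world's x, y, z in cm, then the turn, a rotation vector about the world's x, y, z in degrees, then the gripper command: -1 is shut, 1 is fully open, values between are in proportion. In form: [[[x, y, z, ax, ay, az, jaw], ...]]. A call has 1 to 20 rows; each row shifts and turns the commanded pose from where the row before left it; what a row does not reach is not made up. A row lasts 1/10 s, in which the tool goes at most 50 mm and 8.59 degrees, less where a joint would pass 70% of its speed; a pose out of reach is approached as far as the arm can. A call with a gripper value outside its range is refused whole. The fingers move at their own pace and stop on an object; FORCE is the grip in N (left out, the last holds). Time passes only in rows, so rows that do not move let the fingers close. It gives the time, the measured TCP pose, the force, the opening and the grip force at its end, in the units of the state.
- manip.sense(): the state, without advancing time (a new reading comes with each control period).
- vision.get_image(name): name is "scene" or "side" or "wrist"; returns the picture (420x560x3 uint8, blue, green, red); there is no depth.
- vision.camera_model(name): a dict with "vertical_fov" (degrees; the focal length in pixels is half the picture's height over the tangent of half this angle, whatever the lens; pixels are square), "cx", "cy" (the principal point, pixels), "rvec" (rotation vector, rad) and "tvec" (3), from world to camera coordinates, as OpenCV has them; the wrist camera has in their place "tool_from_camera" (4x4, takes a point from camera to tool coordinates, whose origin is the TCP and whose axes are the flange's). Camera axes: x right, y down, z forward; pixel columns grow to the right and rows downward; lengths in m; the calibration is good to about 2 mm. The wrist camera is an equidistant fisheye: a pixel r from the principal point sees the ray r / f radians off the axis. A picture is of the moment at which its call begins: read the wrist's pose just before it. camera_model takes no time and is no camera call.
- manip.job_done(): hands the job in; it is judged then, once.
The state is a dict: "time": time; "joint_positions": joint angles; "qvel": joint speeds; "effort": joint torques, N m; "position": TCP position; "tool_rot": TCP orientation; "contact_force": force on the tool from outside, world axes, zero at the start; "torque": the same for the moment, N m; "finger_gap": finger opening in m; "grasp_force": force on a finger pad.
Only numpy, scipy, OpenCV 4.12 (cv2) and the standard library are available. Lean on these libraries where they do the work, as an engineer would, in place of code of your own. Each camera call takes 0.05 s, during which the arm holds its last target. There are 200 camera calls.

## Working session

There is one attempt and no reset: what is moved stays moved. The work goes in short steps, Python scripts to look and compute and a shell command to move; the robot and the scene stay as the last step left them, time stands still between calls to the robot, and variables do not carry over. Pictures are saved under pics/ and viewed, at most 10 in all, crops included, and the job is handed in when it is done.

```bash
mkdir -p pics; ls
cat > h.py <<'E'
import numpy as np, cv2
from bench import manip, vision
from scipy.spatial.transform import Rotation as R
def cam(n):
    m=vision.camera_model(n); f=210/np.tan(np.radians(m["vertical_fov"])/2); return m,f
def ray(n,u,v,s=None):
    m,f=cam(n); a=np.array([u-m["cx"],v-m["cy"]],float)
    if n=="wrist":
        s=s or manip.sense(); r=np.hypot(*a); t=r/f
        d=np.r_[a/max(r,1e-9)*np.sin(t),np.cos(t)]; T=np.array(m["tool_from_camera"])
        Q=R.from_quat(s["tool_rot"]).as_matrix(); p=np.array(s["position"])
        return p+Q@T[:3,3], Q@T[:3,:3]@d
    Q=cv2.Rodrigues(np.array(m["rvec"],float))[0]
    return -Q.T@np.ravel(m["tvec"]), Q.T@np.r_[a/f,1]
def onz(n,u,v,z,s=None):
    o,d=ray(n,u,v,s); return (o+d*(z-o[2])/d[2]).round(4)
E
python3 - <<'E'
from h import *
s=manip.sense(); print(s["position"],s["tool_rot"],s["time"],manip.tcp_to_grasp,s["finger_gap"])
print(R.from_quat(s["tool_rot"]).as_matrix().round(2))
for n in("scene","side","wrist"):
    i=vision.get_image(n); cv2.imwrite(f"pics/{n}0.png",i)
    o,d=ray(n,280,210); print(n,o.round(3),d.round(2))
a=[cv2.imread(f"pics/{n}0.png") for n in("scene","side")]
E
```

```text
pics
[ 0.17020572 -0.52248235  0.23037239] [-1.56717880e-01  9.87642929e-01  9.56934369e-04 -1.86468828e-04] 0.0 0.0187 0.08531607076873657
[[-0.95 -0.31 -0.  ]
 [-0.31  0.95  0.  ]
 [ 0.    0.   -1.  ]]
scene [-0.498  0.524  0.626] [ 0.8  -0.43 -0.41]
side [ 0.059 -1.358  0.635] [ 0.31  0.88 -0.35]
wrist [ 0.099 -0.546  0.374] [ 0.27  0.09 -0.96]
```

View pics/scene0.png

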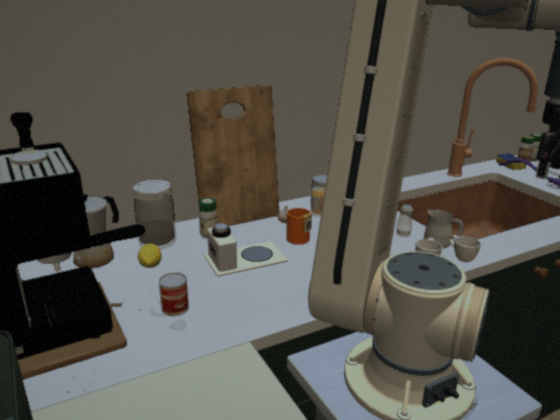

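View pics/side0.png

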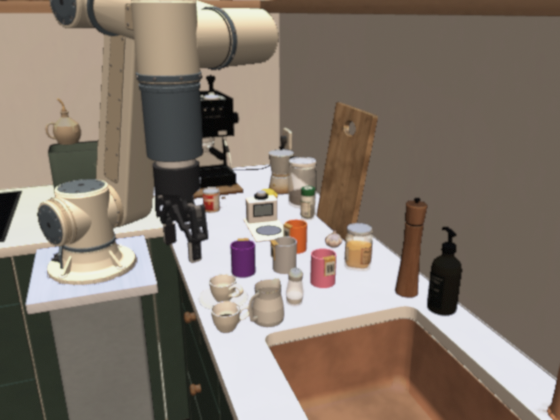

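The scene view shows the reader with its mark at about (257,254) and its button at (222,229). The side view shows the grey tin at about (285,254), between the purple, pink and orange decoys, with the mark at about (268,231).

Run:
```python
from h import *
print("mark",onz("scene",257,254,.008),onz("side",268,231,.008))
print("button",onz("scene",222,229,.104),onz("side",262,193,.104))
print("tin",onz("side",285,241,.08),"purple",onz("side",243,246,.08),"pink",onz("side",323,255,.08),"orange",onz("side",295,226,.08),onz("scene",299,213,.08))
print("salt",onz("side",295,272,.085),onz("scene",405,207,.085))
a=cv2.imread("pics/side0.png")[180:310,190:390]; b=cv2.imread("pics/wrist0.png")
a=cv2.resize(a,(615,400),interpolation=cv2.INTER_CUBIC);cv2.imwrite("pics/sidecrop.png",a)
```

```text
mark [0.5088 0.0477 0.008 ] [0.5079 0.0427 0.008 ]
button [0.4973 0.1431 0.104 ] [0.5153 0.1226 0.104 ]
tin [ 0.4773 -0.1958  0.08  ] purple [ 0.3668 -0.1889  0.08  ] pink [ 0.5364 -0.3053  0.08  ] orange [ 0.5376 -0.1099  0.08  ] [ 0.5418 -0.0907  0.08  ]
salt [ 0.4371 -0.3744  0.085 ] [ 0.4396 -0.3608  0.085 ]
```

View pics/wrist0.png

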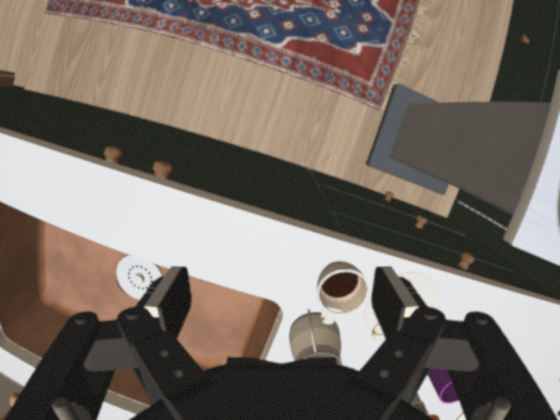

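The wrist view shows the cups and the edge of the purple tin at (440,385). The gripper covers the lower part of the picture. I'll hover over the tin for a close look.

```bash
python3 -m creep '[[[1.2,1.4,0.4,0,0,0,1],[2.4,2.7,0.4,0,0,0,1],[2.4,2.7,0.4,0,0,0,1],[2.4,2.7,0.4,0,0,0,1],[2.4,2.7,0.4,0,0,0,1],[2.4,2.7,0.4,0,0,0,1],[2.4,2.7,0.4,0,0,0,1],[2.4,2.7,0.4,0,0,0,1],[2.4,2.7,0.4,0,0,0,1],[2.4,2.7,0.4,0,0,0,1],[2.4,2.7,0,0,0,0,1],[2.4,2.7,0,0,0,0,1],[1.2,1.4,0,0,0,0,1],[0,0,0,0,0,0,1]]]'
python3 - <<'E'
from h import *
s=manip.sense(); print(s["position"],s["time"])
cv2.imwrite("pics/w1.png",vision.get_image("wrist"))
E
```

```text
time: 1.55
position: [0.4594, -0.1962, 0.2705]
tool_rot: [-0.158, 0.987, 0.0, -0.001]
contact_force: [-0.3, -0.4, -0.2]
finger_gap: 0.0856
grasp_force: 0.0
[ 0.45937463 -0.19618424  0.27049431] 1.55
```

View pics/w1.png

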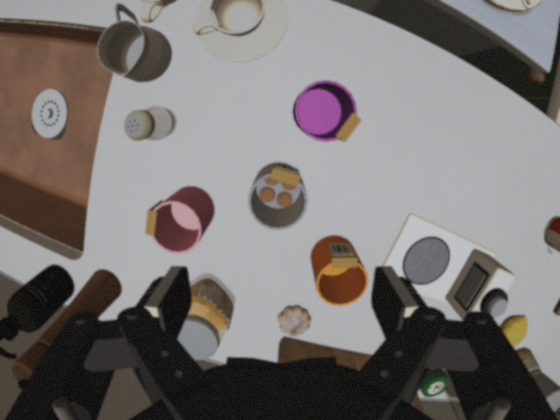

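The wrist view from above shows the tin with its four nuts at about (278,193) and its hook at (285,175). The mark is at (427,260), the plate corners at (412,214) and (513,283), and the button at (494,302).

Run:
```python
from h import *
i=cv2.imread("pics/w1.png")
a=cv2.resize(i[150:240,235:325],(400,400),interpolation=cv2.INTER_CUBIC)
b=cv2.resize(i[205:335,370:520],(0,0),fx=400/150,fy=400/150,interpolation=cv2.INTER_CUBIC)
c=np.zeros((400,800,3),np.uint8);c[:,:400]=a;c[:b.shape[0],400:]=b;cv2.imwrite("pics/c1.png",c)
# mark: dark edge disc
g=cv2.cvtColor(i,cv2.COLOR_BGR2GRAY)
for th in(100,115,130,145):
  m=(g<th).astype(np.uint8)
  for k in cv2.findContours(m,cv2.RETR_LIST,cv2.CHAIN_APPROX_NONE)[0]:
    if cv2.pointPolygonTest(k,(427,260),False)>=0 and 800<cv2.contourArea(k)<5000:
      e=cv2.fitEllipse(k); print(th,e,onz("wrist",*e[0],.008))
h=cv2.cvtColor(i,cv2.COLOR_BGR2HSV)
print("hook px hsv",h[175,285],"but",onz("wrist",494,302,.104),"tin",onz("wrist",278,193,.08),"hook",onz("wrist",285,175,.0825))
```

```text
hook px hsv [ 19 133 148] but [0.5084 0.1211 0.104 ] tin [ 0.4652 -0.1981  0.08  ] hook [ 0.4441 -0.1973  0.0825]
```

View pics/c1.png

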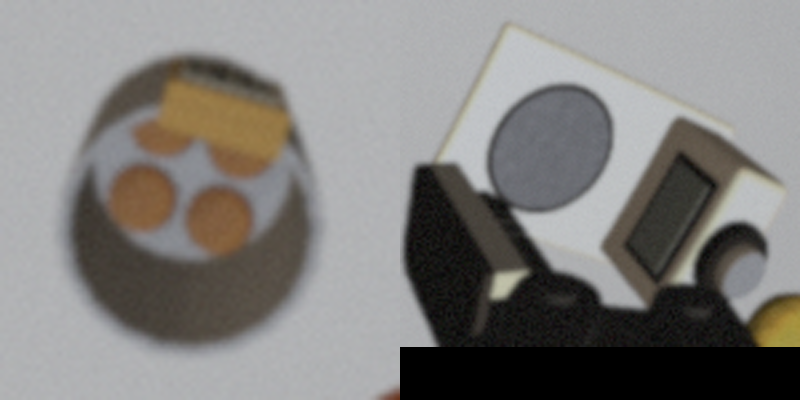

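Crop: the rim centre is at crop (195,223), the hook's ends are at (165,95) and (290,130), and the label bars face up in the image. The mark's centre is at crop (551,148). The plate's long edge runs from (508,22) to (735,128), and the button is at about (745,272).

Run:
```python
from h import *
A=lambda x,y,z:onz("wrist",235+x*.225,150+y*.225,z)
B=lambda x,y,z:onz("wrist",370+(x-400)*.375,205+y*.375,z)
ang=lambda v:np.degrees(np.arctan2(v[1],v[0])).round(1)
rim=A(195,223,.08); print("rim",rim,[np.linalg.norm(A(x,y,.08)-rim).round(4) for x,y in((70,220),(320,220),(190,348))])
print("inner hook edge dir",ang(A(160,122,.0825)-A(280,160,.0825)),"outer",ang(A(170,80,.0825)-A(290,110,.0825)),"radial",ang(A(224,118,.0825)-rim),np.linalg.norm(A(224,118,.0825)-rim))
m=B(551,148,.008); c=B(508,22,.008); print("mark",m,"corner",c)
print("ydir",ang(B(735,128,.008)-c),"xdir(edge)",ang(c-B(440,160,.008)))
e=[ang(B(718,185,.05)-B(682,152,.05))]
print("window bottom-edge dir",ang(B(682,154,.072)-B(627,242,.072)),"button",B(745,272,.104), np.linalg.norm(B(745,272,.104)[:2]-m[:2]),ang(B(745,272,.104)-m))
```

```text
rim [ 0.4724 -0.1948  0.08  ] [np.float64(0.03), np.float64(0.03), np.float64(0.0317)]
inner hook edge dir -89.8 outer -86.0 radial -176.6 0.026963864708160798
mark [0.5093 0.0475 0.008 ] corner [ 0.4511 -0.0111  0.008 ]
ydir 86.3 xdir(edge) 177.7
window bottom-edge dir 174.3 button [0.5136 0.1371 0.104 ] 0.08970312146185326 87.3
```

```bash
python3 -m creep '[[[0.4,0.05,-1,0,0,-4,1],[0.5,0.05,-3,0,0,-5.5,1],[0.4,0,-3,0,0,-6,1],[0,0,-3,0,0,0,1],[0,0,-2,0,0,0,1],[0,0,0,0,0,0,1]]]'
python3 - <<'E'
from h import *
s=manip.sense(); print(s["position"],s["time"],np.round(s["joint_positions"],2),R.from_quat(s["tool_rot"]).as_matrix().round(3)[:2])
i=vision.get_image("wrist");cv2.imwrite("pics/w2.png",i)
c=cv2.resize(i[150:400,180:430],(590,590),interpolation=cv2.INTER_CUBIC);cv2.imwrite("pics/c2.png",c)
E
```

```text
time: 2.2
position: [0.4686, -0.1972, 0.1484]
tool_rot: [-0.021, 1.0, 0.001, -0.003]
contact_force: [0.1, -0.4, 0.2]
finger_gap: 0.085
grasp_force: 0.0
[ 0.46864852 -0.19719453  0.1484261 ] 2.2 [-0.09  0.22 -0.15 -0.   -1.21 -1.44] [[-0.999 -0.043 -0.006]
 [-0.043  0.999  0.001]]
```

View pics/c2.png

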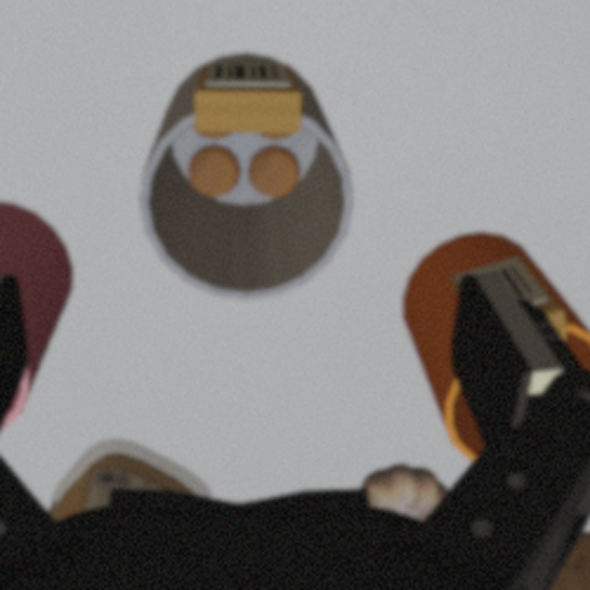

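The crop shows the tin's rim centre at about crop (245,196) and the hook edge level, so the grip line is square to the label. Joint 6 would run out of range on the later turn, so I'll make a half turn first.

```bash
python3 - <<'E'
from h import *
A=lambda x,y,z:onz("wrist",180+x*250/590,150+y*250/590,z)
for y in(193,197,201): print(A(246,y,.08))
print(A(140,197,.08),A(351,197,.08),A(246,296,.08))
E
python3 -m creep '[[[0,0,0,0,0,4,1],[0,0,0,0,0,8,1],[0,0,0,0,0,8.5,1],[0,0,0,0,0,8.5,1],[0,0,0,0,0,8.5,1],[0,0,0,0,0,8.5,1],[0,0,0,0,0,8.5,1],[0,0,0,0,0,8.5,1],[0,0,0,0,0,8.5,1],[0,0,0,0,0,8.5,1],[0,0,0,0,0,8.5,1],[0,0,0,0,0,8.5,1],[0,0,0,0,0,8.5,1],[0,0,0,0,0,8.5,1],[0,0,0,0,0,8.5,1],[0,0,0,0,0,8.5,1],[0,0,0,0,0,8.5,1],[0,0,0,0,0,8.5,1],[0,0,0,0,0,8.5,1],[0,0,0,0,0,8.5,1]]]'
```

```text
[ 0.4746 -0.1953  0.08  ]
[ 0.4759 -0.1953  0.08  ]
[ 0.4772 -0.1952  0.08  ]
[ 0.4773 -0.2269  0.08  ] [ 0.4746 -0.1638  0.08  ] [ 0.5092 -0.1937  0.08  ]
time: 4.25
position: [0.4721, -0.1977, 0.1534]
tool_rot: [0.994, -0.106, 0.002, 0.0]
contact_force: [0.1, -0.3, 0.4]
finger_gap: 0.0856
grasp_force: 0.0
```

```bash
python3 -m creep '[[[0.2,0.1,0,0,0,7.5,1],[0.15,0.15,0,0,0,7.5,1],[0,0,-1,0,0,0,1],[0,0,-2,0,0,0,1],[0,0,-2,0,0,0,1],[0,0,-2,0,0,0,1],[0,0,-2,0,0,0,1],[0,0,-1.5,0,0,0,1],[0,0,-1,0,0,0,1],[0,0,-0.6,0,0,0,1],[0,0,0,0,0,0,1],[0,0,0,0,0,0,1]]]'
python3 - <<'E'
from h import *
s=manip.sense(); print(s["position"],s["time"],np.round(s["joint_positions"],2),R.from_quat(s["tool_rot"]).as_matrix().round(3)[:2])
i=vision.get_image("wrist");cv2.imwrite("pics/w3.png",i)
E
```

```text
time: 5.45
position: [0.4754, -0.1946, 0.031]
tool_rot: [1.0, 0.022, 0.001, 0.0]
contact_force: [0.5, 0.1, -0.5]
finger_gap: 0.0855
grasp_force: 0.0
[ 0.47536342 -0.1946483   0.03095069] 5.45 [-0.08  0.34 -0.32  0.   -0.91  1.7 ] [[ 0.999  0.044  0.001]
 [ 0.044 -0.999 -0.   ]]
```

View pics/w3.png

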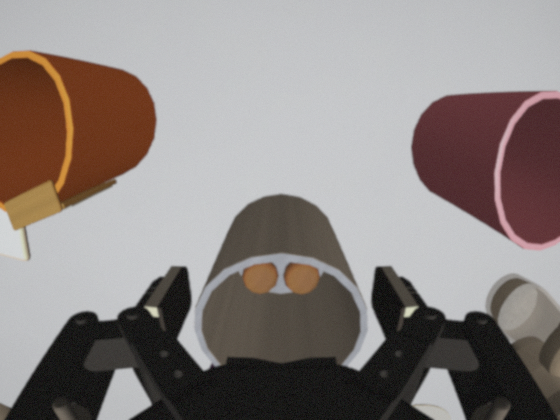

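The tin's rim (centre about (281,325)) sits midway between the fingers at columns 188 and 372. Closing.

```bash
python3 -m creep '[[[0,0,0,0,0,0,0.5],[0,0,0,0,0,0,0.4],[0,0,0,0,0,0,0.3],[0,0,0,0,0,0,0.2],[0,0,0,0,0,0,0],[0,0,0,0,0,0,-0.2],[0,0,0,0,0,0,-0.2],[0,0,0,0,0,0,-0.2]]]' 30
```

```text
time: 6.3
position: [0.4753, -0.1946, 0.0312]
tool_rot: [1.0, 0.022, 0.001, 0.0]
contact_force: [-2.4, 0.3, 6.2]
finger_gap: 0.0643
grasp_force: 32.9
```

```bash
python3 -m creep '[[[0,0,0.3,0,0,0,-0.2],[0,0,0.7,0,0,0,-0.2],[0,0,1.2,0,0,0,-0.2],[0,0,1.5,0,0,0,-0.2],[0,0,1.5,0,0,0,-0.2],[0,0,1.5,0,0,0,-0.2],[0,0,1.5,0,0,0,-0.2],[0,0,1.5,0,0,0,-0.2],[0,0,1.5,0,0,0,-0.2],[0,0,1.0,0,0,0,-0.2],[0,0,0.6,0,0,0,-0.2],[0,0,0.2,0,0,0,-0.2],[0,0,0,0,0,0,-0.2]]]'
python3 -m creep '[[[0.1,0.5,0,0,0,-2,-0.2],[0.1,1.0,0,0,0,-4,-0.2],[0.2,1.5,0,0,0,-6,-0.2],[0.2,1.5,0,0,0,-6,-0.2],[0.2,1.5,0,0,0,-6,-0.2],[0.2,1.5,0,0,0,-6,-0.2],[0.2,1.5,0,0,0,-6,-0.2],[0.2,1.5,0,0,0,-6,-0.2],[0.2,1.5,0,0,0,-6,-0.2],[0.2,1.5,0,0,0,-6,-0.2],[0.2,1.5,0,0,0,-6,-0.2],[0.2,1.5,0,0,0,-6,-0.2],[0.2,1.5,0,0,0,-6,-0.2],[0.2,1.5,0,0,0,-6,-0.2],[0.2,1.5,0,0,0,-6,-0.2],[0.2,1.5,0,0,0,-6,-0.2],[0.2,1.0,0,0,0,-4,-0.2],[0.2,0.5,0,0,0,-2,-0.2],[0,0,0,0,0,0,-0.2],[0,0,0,0,0,0,-0.2]]]'
python3 - <<'E'
from h import *
s=manip.sense(); print(s["position"],s["time"],np.round(s["joint_positions"],2),R.from_quat(s["tool_rot"]).as_matrix().round(3)[:2])
for n in("scene","side","wrist"): cv2.imwrite(f"pics/{n}4.png",vision.get_image(n))
a=cv2.imread("pics/side4.png")[150:290,200:350]; b=cv2.imread("pics/wrist4.png")
c=np.zeros((420,800,3),np.uint8); c[:,:450]=cv2.resize(a,(450,420),interpolation=cv2.INTER_CUBIC); c[:,450:]=cv2.imread("pics/wrist4.png")[:,105:455]; cv2.imwrite("pics/c4.png",c)
E
```

```text
time: 7.6
position: [0.4747, -0.1943, 0.1601]
tool_rot: [1.0, 0.022, -0.0, -0.0]
contact_force: [-0.4, -1.0, -3.5]
finger_gap: 0.0646
grasp_force: 33.9
time: 9.6
position: [0.5084, 0.0454, 0.1597]
tool_rot: [-0.686, 0.728, 0.0, -0.001]
contact_force: [-0.6, 0.1, -3.1]
finger_gap: 0.0647
grasp_force: 33.9
[0.50840735 0.04535697 0.15967011] 9.6 [ 0.4   0.21 -0.13 -0.   -1.23 -0.46] [[-0.059 -0.998 -0.001]
 [-0.998  0.059 -0.   ]]
```

View pics/c4.png

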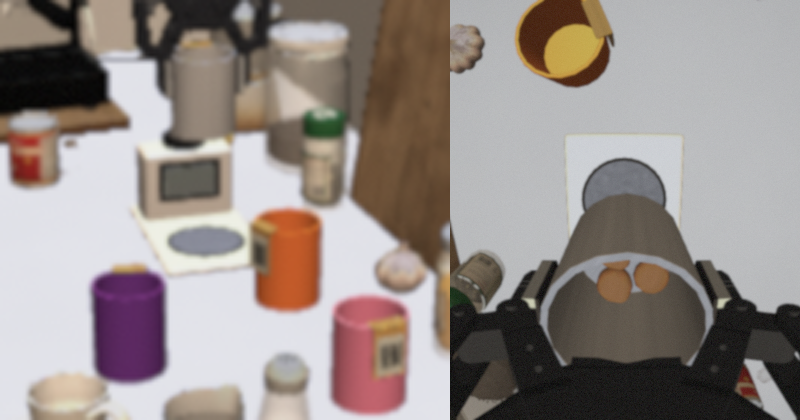

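The nuts are in the tin, and the plate's front edge is level in the wrist view (columns 566–684, row 134). The mark's near edge is at row 157, spanning columns 582–666. I'll compute the mark's centre from these.

Run:
```python
from h import *
W=lambda x,y:onz("wrist",x-345,y,.008)
l,r=W(566,134),W(684,134); print(l,r,np.linalg.norm(r-l))
ex=(r-l)/np.linalg.norm(r-l); 
if ex[0]<0: ex=-ex
ey=np.array([-ex[1],ex[0],0]); print("yaw y",np.degrees(np.arctan2(ey[1],ey[0])))
print("from plate edge",(l+r)/2+.062*ey,"from mark edge",W(624,157)+.04*ey, "sides",W(582,197),W(666,197))
```

```text
[ 0.5589 -0.0167  0.008 ] [ 0.4518 -0.0102  0.008 ] 0.10729706426552403
yaw y 86.52692515886174
from plate edge [0.50910593 0.04843613 0.008     ] from mark edge [0.50992318 0.04822654 0.008     ] sides [0.5494 0.0434 0.008 ] [0.4704 0.0482 0.008 ]
```

```bash
python3 -m creep '[[[0.05,0.15,-0.4,0,0,0,-0.2],[0.05,0.1,-0.9,0,0,0,-0.2],[0,0,-1.3,0,0,0,-0.2],[0,0,-1.5,0,0,0,-0.2],[0,0,-1.5,0,0,0,-0.2],[0,0,-1.5,0,0,0,-0.2],[0,0,-1.5,0,0,0,-0.2],[0,0,-1.2,0,0,0,-0.2],[0,0,-0.8,0,0,0,-0.2],[0,0,-0.5,0,0,0,-0.2],[0,0,-0.2,0,0,0,-0.2],[0,0,0,0,0,0,-0.2],[0,0,0,0,0,0,-0.2]]]'
```

```text
time: 11.05
position: [0.5103, 0.0482, 0.0478]
tool_rot: [-0.685, 0.728, -0.0, 0.0]
contact_force: [-0.4, 0.0, -2.7]
finger_gap: 0.0643
grasp_force: 33.9
```

```bash
python3 -m creep '[[[0,0,-0.3,0,0,0,-0.2],[0,0,-0.2,0,0,0,-0.2],[0,0,-0.15,0,0,0,-0.2],[0,0,-0.1,0,0,0,-0.2],[0,0,0,0,0,0,-0.2],[0,0,0,0,0,0,-0.2]]]'
```

```text
time: 11.65
position: [0.5099, 0.048, 0.0398]
tool_rot: [-0.685, 0.728, -0.0, 0.0]
contact_force: [-0.4, 0.1, -2.9]
finger_gap: 0.0647
grasp_force: 33.9
```

```bash
python3 -m creep '[[[0,0,-0.07,0,0,0,-0.2],[0,0,-0.05,0,0,0,-0.2],[0,0,0,0,0,0,-0.2],[0,0,0,0,0,0,-0.2]]]'
```

```text
time: 12.05
position: [0.51, 0.0481, 0.0392]
tool_rot: [-0.685, 0.728, -0.0, 0.0]
contact_force: [-2.4, -0.2, 5.3]
finger_gap: 0.0643
grasp_force: 34.4
```

Touchdown. Now to release gently, retreat upward and look.

```bash
python3 -m creep '[[[0,0,0,0,0,0,0.4],[0,0,0,0,0,0,0.55],[0,0,0,0,0,0,0.7],[0,0,0,0,0,0,0.85],[0,0,0,0,0,0,1],[0,0,0,0,0,0,1],[0,0,0,0,0,0,1],[0,0,0,0,0,0,1]]]'
python3 -m creep '[[[0,0,0.5,0,0,0,1],[0,0,1,0,0,0,1],[0,0,2,0,0,0,1],[0,0,2.5,0,0,0,1],[0,0,2.5,0,0,0,1],[0,0,2.5,0,0,0,1],[0,0,2,0,0,0,1],[0,0,1,0,0,0,0],[0,0,0,0,0,0,-1],[0,0,0,0,0,0,-1]]]'
python3 - <<'E'
from h import *
print(manip.sense()["position"])
for n in("scene","side","wrist"): cv2.imwrite(f"pics/{n}5.png",vision.get_image(n))
a=cv2.imread("pics/side5.png")[150:290,200:350]
c=np.zeros((420,800,3),np.uint8); c[:,:450]=cv2.resize(a,(450,420),interpolation=cv2.INTER_CUBIC); c[:,450:]=cv2.imread("pics/wrist5.png")[:,105:455]; cv2.imwrite("pics/c5.png",c)
E
```

```text
time: 12.85
position: [0.5098, 0.048, 0.0386]
tool_rot: [-0.685, 0.728, 0.0, -0.0]
contact_force: [0.0, -0.3, 0.5]
finger_gap: 0.0855
grasp_force: 0.0
time: 13.85
position: [0.5093, 0.048, 0.1779]
tool_rot: [-0.685, 0.728, 0.0, -0.0]
contact_force: [-0.0, 0.7, -0.2]
finger_gap: 0.0439
grasp_force: 0.0
[0.50931291 0.0480375  0.17788176]
```

View pics/c5.png

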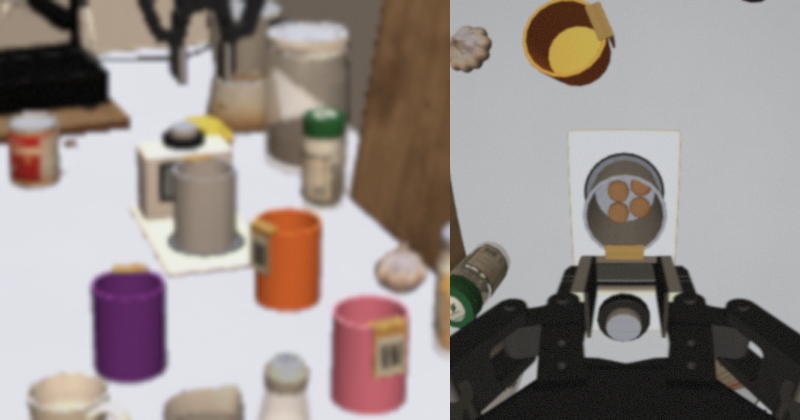

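The tin stands centred on the mark with all four nuts in it and its label towards the window. The button is seen at (624,325). Moving over it with the fingers shut.

```bash
python3 - <<'E'
from h import *
print(onz("wrist",624-345,326,.104))
E
python3 -m creep '[[[0.07,1,0,0,0,0,-1],[0.1,2,0,0,0,0,-1],[0.1,2.1,0,0,0,0,-1],[0.1,2,0,0,0,0,-1],[0.1,1.4,0,0,0,0,-1],[0.1,0.6,0,0,0,0,-1],[0,0,-1,0,0,0,-1],[0,0,-2,0,0,0,-1],[0,0,-2,0,0,0,-1],[0,0,-1,0,0,0,-1],[0,0,0,0,0,0,-1],[0,0,0,0,0,0,-1]]]'
```

```text
[0.5155 0.1365 0.104 ]
time: 15.2
position: [0.5159, 0.1387, 0.119]
tool_rot: [-0.685, 0.728, -0.0, 0.0]
contact_force: [-0.3, 0.6, 0.6]
finger_gap: 0.0002
grasp_force: 0.0
```

```bash
python3 -m creep '[[[0,0,-0.7,0,0,0,-1],[0,0,-0.5,0,0,0,-1],[0,0,-0.4,0,0,0,-1],[0,0,-0.3,0,0,0,-1],[0,0,-0.2,0,0,0,-1],[0,0,0,0,0,0,-1],[0,0,0,0,0,0,-1]]]'
```

```text
time: 15.9
position: [0.5156, 0.1391, 0.0981]
tool_rot: [-0.685, 0.728, -0.0, 0.0]
contact_force: [-2.4, -0.1, 5.4]
finger_gap: 0.0
grasp_force: 2.6
```

```bash
python3 -m creep '[[[0,0,-0.1,0,0,0,-1],[0,0,0,0,0,0,-1],[0,0,0,0,0,0,-1]]]'
python3 -m creep '[[[0,0,0.5,0,0,0,-1],[0,0,1,0,0,0,-1],[0,0,2,0,0,0,-1],[0,0,3,0,0,0,-1],[0,0,3,0,0,0,-1],[0,0,2,0,0,0,-1],[0,0,0.5,0,0,0,-1],[0,0,0,0,0,0,-1],[0,0,0,0,0,0,-1]]]'
python3 - <<'E'
from h import *
for n in("scene","side"): cv2.imwrite(f"pics/{n}6.png",vision.get_image(n))
c=np.hstack([cv2.resize(cv2.imread(f"pics/{n}6.png")[y:y+130,x:x+130],(400,400),interpolation=cv2.INTER_CUBIC) for n,x,y in(("scene",170,180),("side",210,160))]); cv2.imwrite("pics/c6.png",c)
E
```

```text
time: 16.2
position: [0.5157, 0.1391, 0.098]
tool_rot: [-0.686, 0.728, -0.0, 0.0]
contact_force: [-4.3, 1.0, 10.6]
finger_gap: -0.0004
grasp_force: 5.5
time: 17.1
position: [0.5149, 0.1389, 0.2153]
tool_rot: [-0.685, 0.728, 0.001, -0.001]
contact_force: [-0.4, -0.3, -0.8]
finger_gap: 0.0
grasp_force: 0.0
```

View pics/c6.png

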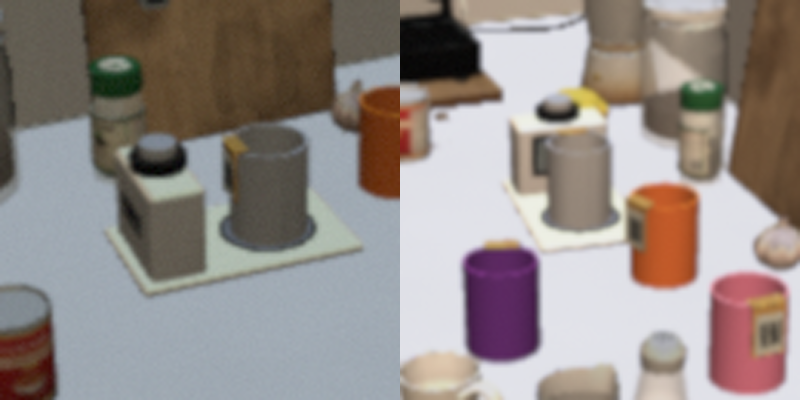

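The tin is upright on the mark with its label to the window, the button is up again, and the bystanders in view stand as before. The button bottomed out at about 6 mm and 10 N.

```bash
python3 -c "
from bench import manip
print(manip.job_done())"
```

```text
the job is handed in; nothing more can be done
None
```

The tin stands upright and centred on the reader's mark with all four hazelnuts in it and its label facing the window; I pressed the button fully down, it came up again, and I handed the job in (no verdict was returned).

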